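# Fetch the clamp cap from the cabinet door and reunite it with its lower half

### The job

The cap of a split fork clamp lies in the tray on the inside of the grey bench cabinet's door. Stand the spray can that blocks the door's swing upright on the rubber mat, swing the door open by its handle to a right angle or more and leave it open without striking anything with it, then set the cap on the one lower half whose ribs fit its slots, the right way round, so that it sits fully down with no gap. Leave the other lower half and everything else where they are.

Things in the scene. Friction and masses are not known exactly. Their poses are not given: they have to be found in the camera images.
- cabinet: Fixed grey sheet-steel bench cabinet, 150 deep (x) x 240 wide (y) x 190 mm tall. Origin: centre of its underside; -x is its front, z up. The dark steel door, 234 wide x 178 tall x 12 mm thick, fills the front, its top edge 184 mm over the bench.
- door (a joint): The door's angle, rad: 0 shut (as it starts), growing as it swings out towards the cabinet's -x side, 1.9 at its stop. Vertical hinge at the cabinet's +y front edge, so from above the door opens clockwise. Light friction (about 0.1 N m), no latch or spring: it stays where it is left.
- door_handle (a point): Point on the axis of the door's vertical round bar handle where it can be pinched from above, 152 mm over the bench; moves with the door. Bar 12 mm thick, 80 to 180 mm over the bench, axis 35 mm in front of the door's outer face, 210 mm from the hinge line. Axes as the door: x square to it (into the cabinet when shut), y along it to the hinge, z up.
- door_hinge (a point): Point on the vertical hinge line at the handle point's height. In the door's axes the handle lies at (-35, -210) mm from it.
- door_tray (a point): Centre of the floor of the steel tray on the door's inner face, 118 mm over the bench: inside 160 mm along the door, 67 mm deep, lips 14 mm high. It turns with the door; with the door wide open it can be reached from above. Axes as the door.
- cap_mid (a point): Aluminium clamp cap 120 (x) x 50 (y) x 52 mm tall; point: its centre, 26 mm over its underside, z up. A flat-sided hump 52 mm wide (x), the place to grip, stands between ears 16 mm thick that reach to x = +-60. Starts upright in the door tray, hidden by the shut door, x axis (two-screw ear) pointing along the door to the hinge. 0.22 to 0.45 kg.
- base_seat (a point): Lower half that the cap belongs to: loose aluminium block 120 (x) x 50 (y) x 40 mm tall, 0.85 kg. Point: centre of its joint face, on top, z up. Ribs 12 mm wide, 8 mm high: -x side, one across along y at x = -44; +x side, one lengthwise along x from 31 to 59 at y = 0. Seated, the cap has the same x, y, z axes, its centre 26 mm above this point; play 2.5 mm.
- other_base_seat (a point): The lower half of another clamp: same block, but both its ribs run across along y (x = -44 and +44), so the cap cannot sit down on it. Point as on the first. The two halves swap places between starts.
- can_mid (a point): Black spray can 54 mm across, 130 mm tall, standing in the way of the door; point at its centre, 65 mm over its underside. Straight sides up to 112 mm, then a narrower top 42 mm across. 0.2 to 0.4 kg.
- mat: Fixed flat black rubber mat 120 (x) x 140 (y) x 3 mm thick on the bench; origin: centre of its underside. The can goes on it.
- collar: Brass flanged plug, 48 mm across, 65 mm tall, standing among the clamp halves; bystander. Origin: centre of its underside.
- jar: White screw-top jar, 60 mm across, 90 mm tall; bystander. Origin: centre of its underside.
- wrench: Steel wrench 190 mm long lying flat; bystander. Handle towards its -x.
- driver: Green-handled screwdriver 190 mm long lying flat; bystander. Handle towards its -x.
- spool: Turned steel spool, 64 mm across, 75 mm tall; bystander. Origin: centre of its underside.
- cap_under (a point): Centre of the cap's flat underside, axes as the cap. Under the -x ear (one screw on top) a slot 17 mm wide, 10 mm deep runs across along y, centred at x = -44; under the +x ear (two screws on top) a slot 17 mm wide, 10 mm deep runs lengthwise along x at y = 0. Both show at the cap's side faces.
Not all that is in view belongs to the job. What is shaped like the part that bears can_mid but purple is not meant. What is shaped like the part that bears base_seat but orange is not meant.

How it is judged:
On the way, in this order (a step that is already met when the one before it is completed fails the run):
1. the spray can stands on the mat, released (x of can_mid in the frame of mat between -0.05 and 0.05 m and y of can_mid in the frame of mat between -0.06 and 0.06 m and z of can_mid in the frame of mat between 0.062 and 0.074 m and angle between can_mid's own z axis and vertical below 0.1 rad and contact force between the fingers and can below 0.2 N), for 0.2 s.
2. the door is swung open to about a right angle or more (value of joint door above 1.45 rad), for 0.2 s.
3. the cap sits fully down on its own lower half (x of cap_mid in the frame of base_seat between -0.005 and 0.005 m and y of cap_mid in the frame of base_seat between -0.005 and 0.005 m and z of cap_mid in the frame of base_seat between 0.023 and 0.029 m and angle between the z axis of cap_mid and the z axis of base_seat, either way round below 0.06 rad), for 0.2 s.
At the end, for the whole second after the job is handed in: Cap on its own lower half: centre within 5 mm sideways and 3 mm in height of its seated place, tilt to it under 0.06 rad, lower half level; can upright on the mat, centre within 50 mm (x) and 60 mm (y) of the mat's; door open at least 1.4 rad; cap and can at rest (all of step 3 and x of can_mid in the frame of mat between -0.05 and 0.05 m and y of can_mid in the frame of mat between -0.06 and 0.06 m and z of can_mid in the frame of mat between 0.062 and 0.074 m and angle between can_mid's own z axis and vertical below 0.1 rad and value of joint door above 1.4 rad and linear speed of each of cap, can below 0.02 m/s and angle between base_seat's own z axis and vertical below 0.06 rad); the robot touches nothing.
It fails at once if the cabinet or its door pushes the can (contact force between cabinet and can above 2 N).
It fails at once if the matching lower half is shoved more than 30 mm (distance of base_seat from where it was at the start of the episode above 0.03 m).
It fails at once if the other lower half is moved more than 20 mm (distance of other_base_seat from where it was at the start of the episode above 0.02 m).
It fails at once if the can is knocked over, or the cap falls to the bench (angle between can_mid's own z axis and vertical above 0.7 rad or height (world z) of cap_mid below 0.05 m).
It fails at once if a bystander is moved more than 25 mm (distance of any of collar, jar, wrench, driver, spool from where it was at the start of the episode above 0.025 m).
It also fails if it takes over 72 s, if anything falls off the work surface, if the arm or the gripper's body presses on something with over 40 N, if the wrist force passes 120 N, or if a joint passes its speed limit or range.

### The arm

A 6-joint arm with a two-finger parallel gripper is mounted at the origin on the work surface. World frame = base frame: x ahead of the robot, y to its left, z up, the work surface at z = 0. Lengths are in m, angles in rad, forces in N, time in s.
With the tool pointing down it reaches from about 0.35 to 0.85 m from the base axis. Payload 8.1 kg.
Tool frame: the origin (TCP) lies on the centre line of the jaws, within the pads' length; the fingertips stand 19 mm ahead of it and the grasp point (between the pads) is the TCP (manip.tip_extent is the distance from the TCP to the fingertips, in m); z points along the fingers, y is the direction in which the jaws open and shut (so a half turn about z gives the same grasp; the last joint's range is limited). The gripper opens to 85 mm and grips with 20 to 120 N. Pads are 22 mm wide; open, the fingers measure 114 mm over their backs; the gripper's body (76 mm by 85 mm) begins 54 mm behind the grasp point. The pads swing forward as they close: fully open they stand 13 mm farther back than shut.
Start: joints at [1.207, 0.13, 1.488, -0, 1.523, -0.085], TCP at [0.165, 0.577, 0.25] pointing down, gripper open.
Joint ranges: [-2.96, 2.96], [-0.89, 2.26], [0.02, 2.5], [-1.34, 4.48], [0, 2.73], [-2.66, 2.66]. Speed limits (rad/s): [2.39, 2.39, 2.79, 3.14, 3.14, 3.14].

### API

Orientations are given as [roll, pitch, yaw] about the fixed x, y, z axes, in that order (R = Rz(yaw) Ry(pitch) Rx(roll)).
In Python, from plant import manip, optics gives the robot as it stands. Calls block until the motion is done:
- manip.reach(position, orientation): joint-space move of the TCP to a pose.
- manip.servo_line(position, frame=None, vel=0.15): straight line of the TCP; frame=None keeps the orientation; vel is the mean speed in m/s.
- manip.goto_joints(angles): joint-space move.
- manip.command_gripper(opening, strength=None): opening from 0.0 (shut) to 1.0 (fully open); strength is the grip in N (None keeps the last); returns when the fingers have stopped.
- manip.hold(seconds).
- manip.inverse_kinematics(position, orientation): joint angles nearest the present ones, or None.
- manip.get_obs(): the state.
- optics.capture(name): name is "scene" or "top" or "wrist"; returns the picture (420x560x3 uint8, red, green, blue); there is no depth.
- optics.camera_info(name): a dict with "camera_matrix" (3x3 intrinsics, pixels), "R" (3x3) and "t" (3): a world point X has camera coordinates R X + t; the wrist camera has in their place "T_tool_cam" (4x4, takes a point from camera to tool coordinates, whose origin is the TCP and whose axes are the flange's). Camera axes: x right, y down, z forward; pixel columns grow to the right and rows downward; lengths in m; the calibration is good to about 2 mm. A picture is of the moment at which its call begins: read the wrist's pose just before it. camera_info takes no time and is no camera call.
A pose or a line that the arm cannot do raises manip.Unreachable and nothing moves.
- manip.close_job(): hands the job in, once; it reports no verdict.
The state is a dict: "time": time; "qpos": joint angles; "joint_vel": joint speeds; "effort": joint torques, N m; "tool_pos": TCP position; "eef_rot": TCP orientation; "force": force on the tool from outside, world axes, zero at the start; "wrist_torque": the same for the moment, N m; "finger_gap": opening from 0.0 (shut) to 1.0 (fully open).
Only numpy, scipy, OpenCV 4.12 (cv2) and the standard library are available. Lean on these libraries where they do the work, as an engineer would, in place of code of your own. Each camera call takes 0.05 s, during which the arm holds its last target. There are 200 camera calls.

## Working session

There is one attempt and no reset: what is moved stays moved. The work goes in short steps, each a Python script; the robot and the scene stay as the last script left them, time stands still between calls to the robot, and variables do not carry over. Pictures are saved under pics/ and viewed, about 8 in all and at most 12, crops included, and the job is handed in when it is done.

```bash
ls; mkdir -p pics; cat > h.py <<'E'
import numpy as np, cv2
from plant import manip, optics
def ray(name,uv,obs=None):
    c=optics.camera_info(name);K=np.array(c["camera_matrix"])
    d=np.linalg.inv(K)@np.array([uv[0],uv[1],1.])
    if name=="wrist":
        T=np.array(c["T_tool_cam"]);o=obs
        from scipy.spatial.transform import Rotation as R
        Rw=R.from_euler('xyz',o["eef_rot"]).as_matrix() if np.size(o["eef_rot"])==3 else np.array(o["eef_rot"])
        return Rw@T[:3,3]+np.array(o["tool_pos"]),Rw@T[:3,:3]@d
    Rm=np.array(c["R"]);return -Rm.T@np.array(c["t"]),Rm.T@d
def onz(name,uv,z,obs=None):
    o,d=ray(name,uv,obs);return o+d*(z-o[2])/d[2]
def proj(name,X):
    c=optics.camera_info(name);p=np.array(c["camera_matrix"])@(np.array(c["R"])@np.array(X)+np.array(c["t"]));return p[:2]/p[2]
def save(n,im): cv2.imwrite("pics/"+n,im[:,:,::-1])
def force(): return np.round(manip.get_obs()["force"],1)
E
python3 - <<'E'
from h import *
print(manip.get_obs(),manip.tip_extent)
for n in("top","scene"):
    im=optics.capture(n);save(n+".png",im)
    save(n+"_b.png",cv2.resize(im,(784,588)))
    o,_=ray(n,(0,0));print(n,o,optics.camera_info(n)["camera_matrix"])
print(optics.camera_info("wrist"))
E
```

```text
pics
{'time': 0.0, 'qpos': array([ 1.20659468e+00,  1.31150068e-01,  1.48928489e+00,  3.11980083e-06,
        1.52302939e+00, -8.54088194e-02]), 'joint_vel': array([-0.0014895 ,  0.00100927, -0.00018382,  0.00084898,  0.0003802 ,
        0.00045423]), 'effort': array([ 2.51971142e-03, -5.69433296e+01, -5.00535607e+01, -3.56984287e-05,
        1.55616965e-02, -9.84006732e-06]), 'tool_pos': array([0.1649117 , 0.57634472, 0.24924797]), 'eef_rot': array([-3.13972805e+00, -1.62769420e-04,  2.86279952e+00]), 'force': array([ 0.85782937, -0.96126615,  0.15587971]), 'wrist_torque': array([ 0.00473794, -0.00814386, -0.04909576]), 'finger_gap': 0.9989587404489355} 0.019
top [ 1.98047633e-01 -4.84731226e-04  1.35542890e+00] [[499.90416769   0.         274.64456138]
 [  0.         499.90416769 209.18387712]
 [  0.           0.           1.        ]]
scene [ 1.14493388 -0.43615257  0.91022556] [[439.84098302   0.         275.64125294]
 [  0.         439.84098302 207.98835294]
 [  0.           0.           1.        ]]
{'camera_matrix': array([[296.9375207 ,   0.        , 279.62156238],
       [  0.        , 296.9375207 , 208.27848144],
       [  0.        ,   0.        ,   1.        ]]), 'T_tool_cam': array([[ 1.02128555e-03, -9.49845897e-01, -3.12716692e-01,
         7.93441033e-02],
       [ 9.99998727e-01,  1.35353065e-03, -8.45369937e-04,
        -4.71155669e-04],
       [ 1.22624279e-03, -3.12715430e-01,  9.49846070e-01,
        -1.23491010e-01],
       [ 0.00000000e+00,  0.00000000e+00,  0.00000000e+00,
         1.00000000e+00]])}
```

View pics/top_b.png

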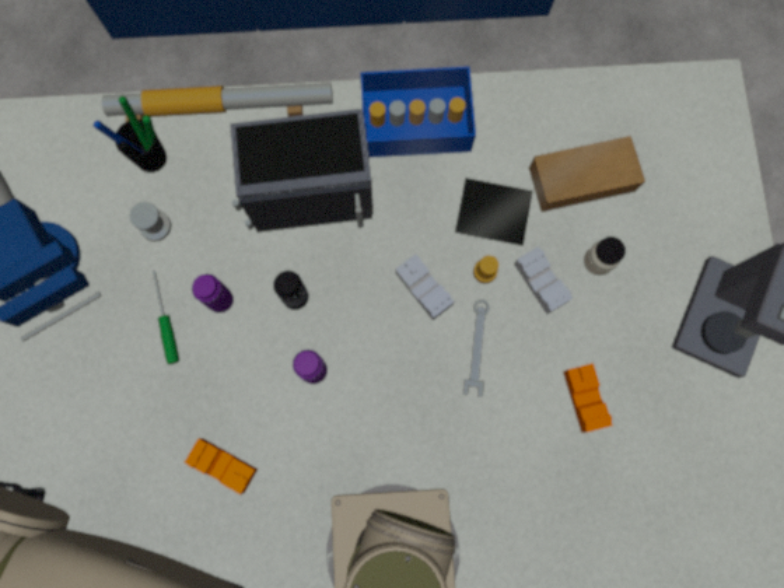

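View pics/scene_b.png

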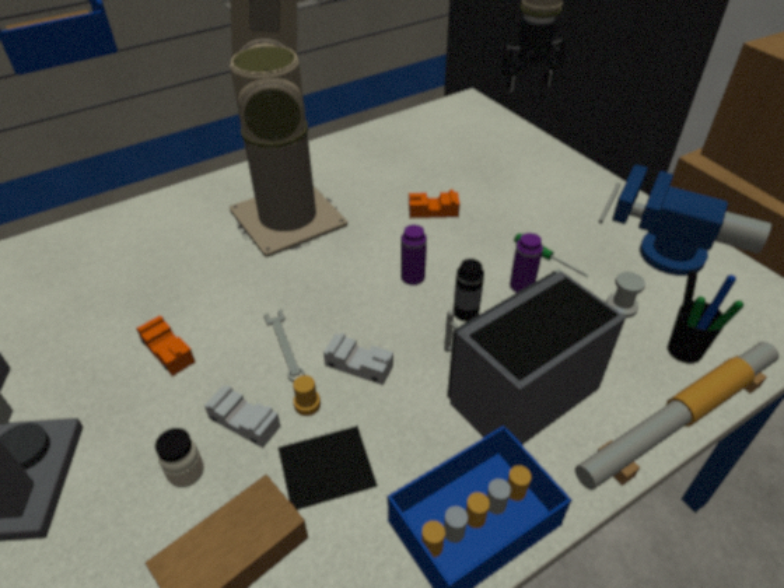

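The top view has the robot at the bottom with +x up and +y left. In displayed pixels: the cabinet is at (300,160) with its hinge on the left, the handle at (360,208), and the black can at (290,290). The mat is at (493,212), the grey halves at (424,286) and (544,280), and the collar at (487,268). I'll enlarge the work area for the corners.

```bash
python3 - <<'E'
from h import *
im=cv2.imread("pics/top.png")
c=im[70:290,140:420]
save("crop.png",cv2.resize(c,None,fx=2.8,fy=2.8,interpolation=cv2.INTER_CUBIC)[:,:,::-1])
s=cv2.imread("pics/scene.png")[220:330,140:290]
save("crop2.png",cv2.resize(s,None,fx=5,fy=5,interpolation=cv2.INTER_CUBIC)[:,:,::-1])
E
```

```text
(no output)
```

View pics/crop.png

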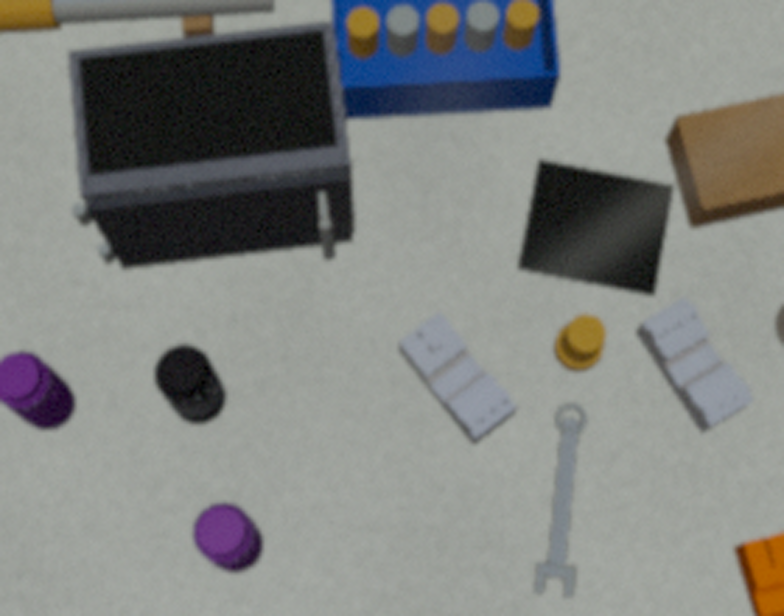

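View pics/crop2.png

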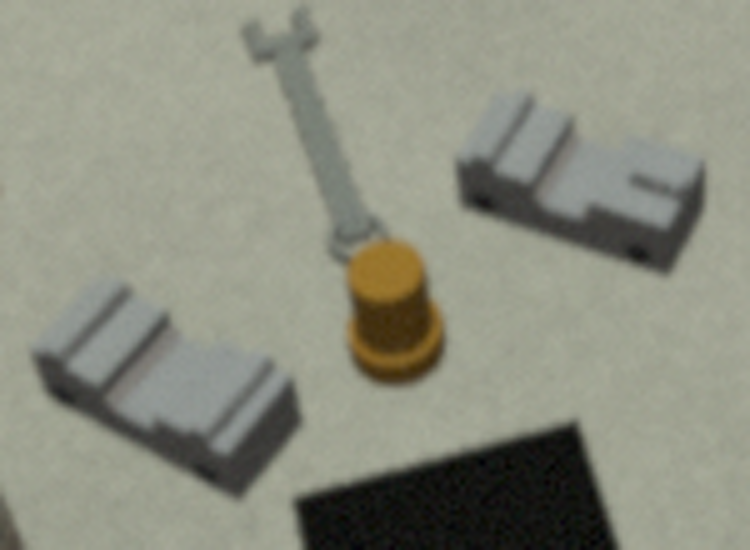

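```bash
python3 - <<'E'
from h import *
r=lambda u,v:(140+u/2.8,70+v/2.8)
np.set_printoptions(precision=4,suppress=True)
P=lambda n,uv,z:print(n,onz("top",r(*uv),z))
P("cab top BL(+y back)",(70,53),.19);P("cab top BR",(332,27),.19);P("cab top FL",(86,200),.19);P("FR",(350,165),.19)
P("door bot hinge",(125,265),.006);P("door bot free",(352,238),.006)
P("handle top",(322,193),.18);P("handle bot",(329,254),.08)
P("can top",(181,368),.13);P("can base",(199,397),.0)
P("purp top L",(18,375),.13);P("purp base L",(48,405),.0)
P("purp top R",(222,530),.13)
for p in[(541,161),(671,184),(654,293),(519,268)]:P("mat",p,.003)
P("base c",(457,377),.04);
for p in[(437,315),(400,347),(475,440),(517,407)]:P("base",p,.04)
# dark mask for can
im=cv2.imread("pics/top.png");hsv=cv2.cvtColor(im,cv2.COLOR_BGR2HSV)
m=cv2.inRange(hsv,(0,0,0),(180,255,75))
n,l,st,ce=cv2.connectedComponentsWithStats(m)
for i in range(1,n):
    if st[i,4]>150: print(st[i],ce[i])
print(optics.camera_info("scene")["t"])
E
```

```text
cab top BL(+y back) [0.7698 0.2423 0.19  ]
cab top BR [0.7809 0.0064 0.19  ]
cab top FL [0.63   0.2303 0.19  ]
FR [ 0.6486 -0.0025  0.19  ]
door bot hinge [0.627  0.2287 0.006 ]
door bot free [ 0.6418 -0.0006  0.006 ]
handle top [0.6278 0.0236 0.18  ]
handle bot [0.6029 0.0222 0.08  ]
can top [0.4882 0.1595 0.13  ]
can base [0.4885 0.1596 0.    ]
purp top L [0.4904 0.3057 0.13  ]
purp base L [0.4893 0.3088 0.    ]
purp top R [0.3404 0.1281 0.13  ]
mat [ 0.7136 -0.1982  0.003 ]
mat [ 0.6809 -0.3284  0.003 ]
mat [ 0.5672 -0.2995  0.003 ]
mat [ 0.6013 -0.1666  0.003 ]
base c [ 0.4848 -0.0937  0.04  ]
base [ 0.5475 -0.0787  0.04  ]
base [ 0.5177 -0.0408  0.04  ]
base [ 0.4224 -0.1064  0.04  ]
base [ 0.452 -0.149  0.04 ]
[  62    0  334   28 6366] [207.9532   9.7813]
[260  50  76  37 735] [298.1034  57.751 ]
[  72   72   47   51 1051] [ 98.8478 100.942 ]
[ 168   81   93   52 3789] [213.3014 106.2644]
[312  98  26  10 175] [325.64   102.6457]
[263 101  28  10 174] [273.7701 105.454 ]
[ 169  129   97   36 2358] [219.2574 146.7977]
[ 326  128   53   47 1833] [352.3546 150.8434]
[386 132  71  18 263] [417.8935 140.8783]
[   0  144   63   89 1505] [ 31.087  195.9243]
[426 170  20  19 303] [435.4554 178.8614]
[ 500  174   60   79 2432] [530.0987 216.588 ]
[481 185  48  84 249] [497.     230.1767]
[196 194  24  27 462] [207.5476 206.7771]
[146 203  20  20 192] [157.8854 214.4323]
[   0  344  173   76 2547] [ 72.2713 386.1048]
[265 364  60  27 258] [297.438  374.3372]
[-0.2389 -0.179   1.4968]
```

Measured so far:

| Item | Position or yaw | Check |
|---|---|---|
| Can | (0.4885, 0.160) | top and base rays agree within 1 mm |
| Mat | centre (0.641, -0.248) | sides about 0.134 × 0.117 m |
| Cabinet | yaw about 0.065 | |
| Matching half (the one near the cabinet) | (0.485, -0.094), yaw about 0.63 | length 117 mm against 120 mm |

The lengthwise rib points towards the cabinet. I'll move the can now.

```bash
cat >> h.py <<'E'
pi=np.pi
def down(a): # jaws along world angle a
    return [pi,0,a+pi/2]
def st(tag=""):
    o=manip.get_obs();print(tag,"t%.1f"%o["time"],np.round(o["tool_pos"],4),np.round(o["eef_rot"],3),"gap%.3f"%o["finger_gap"],"F",np.round(o["force"],1),"q",np.round(o["qpos"],2))
E
python3 - <<'E'
from h import *
c=np.array([.4885,.1596]);a=np.arctan2(c[1],c[0])
manip.reach([*c,.27],down(a));st()
manip.servo_line([*c,.085],vel=.2);st("down")
manip.command_gripper(0.0,strength=30);st("grip")
manip.servo_line([*c,.30],vel=.25);st("up")
m=np.array([.641,-.248]);b=np.arctan2(m[1],m[0])
manip.reach([*m,.30],down(b));st("over")
manip.servo_line([*m,.12],vel=.25)
manip.servo_line([*m,.0895],vel=.08);st("placed")
manip.command_gripper(0.9);manip.hold(.1)
manip.servo_line([*m,.26],vel=.25);st("off")
o=manip.get_obs();im=optics.capture("top");save("t2.png",im)
s=optics.capture("scene");save("s2.png",s)
hsv=cv2.cvtColor(im,cv2.COLOR_RGB2HSV)
save("t2c.png",np.hstack([cv2.resize(im[60:300,130:430],(400,320)),cv2.resize(s,(400,320))]))
E
```

```text
t2.0 [0.4883 0.1604 0.27  ] [-3.142 -0.     1.888] gap1.000 F [-0.3  0.5 -0. ] q [ 0.22 -0.11  1.7   0.    1.56 -0.1 ]
down t3.1 [0.4894 0.16   0.0863] [3.14  0.    1.887] gap1.002 F [-0.2 -0.8 -0.4] q [ 0.22  0.04  1.89  0.    1.2  -0.1 ]
grip t3.5 [0.4896 0.1598 0.0864] [3.139 0.    1.887] gap0.630 F [1.2 0.2 5.8] q [ 0.22  0.04  1.89  0.    1.2  -0.1 ]
up t4.5 [0.4876 0.1594 0.2977] [-3.138 -0.     1.887] gap0.619 F [-1.  -0.8 -2.2] q [ 0.22 -0.12  1.65 -0.    1.61 -0.1 ]
over t6.1 [ 0.6414 -0.2465  0.3003] [ 3.141e+00 -1.000e-03  1.204e+00] gap0.623 F [ 0.2 -0.5 -2.6] q [-0.44  0.36  1.14  0.    1.65 -0.07]
placed t7.5 [ 0.6408 -0.248   0.0888] [-3.141 -0.     1.201] gap0.623 F [ 1.1 -0.  -1.8] q [-0.44  0.48  1.37  0.    1.29 -0.07]
off t8.8 [ 0.6404 -0.2477  0.258 ] [-3.139 -0.     1.202] gap0.902 F [ 1.  -0.1 -1.9] q [-0.44  0.37  1.2  -0.    1.58 -0.07]
```

View pics/t2c.png

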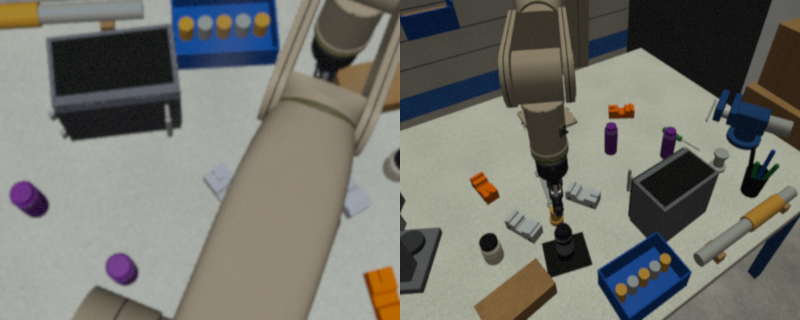

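The right panel shows the can upright on the mat at about (563,242). Next is a closer look at the handle.

```bash
python3 - <<'E'
from h import *
manip.reach([.604,.020,.29],down(pi/2+.065));st()
manip.hold(.2)
o=manip.get_obs();im=optics.capture("wrist");save("w1.png",im);np.save("o1.npy",o,allow_pickle=True)
E
```

```text
t10.3 [0.6039 0.0196 0.2895] [-3.141e+00 -1.000e-03 -3.078e+00] gap0.901 F [ 0.  -0.4 -0.3] q [-0.05  0.13  1.42 -0.    1.59 -1.69]
```

View pics/w1.png

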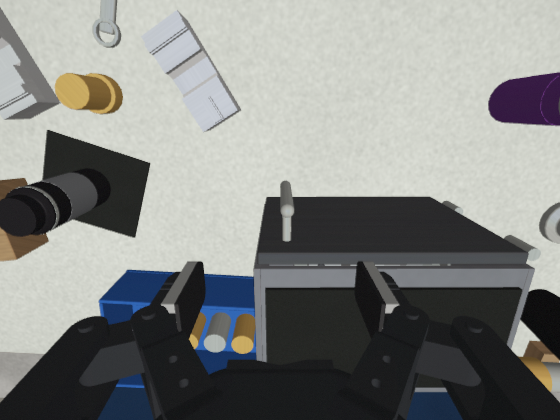

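The wrist view shows the handle bar from about (288,210) at the top to (286,184) at the bottom. The door's bottom edge runs (268,197)–(431,197), its top edge (260,252)–(500,250), and the matching half has corners (178,11), (145,44), (207,131) and (240,108).

```bash
python3 - <<'E'
from h import *
o=np.load("o1.npy",allow_pickle=True).item()
np.set_printoptions(precision=4,suppress=True)
P=lambda n,uv,z:print(n,onz("wrist",uv,z,o))
P("h top",(287.5,207),.18);P("h bot",(286,184),.08)
P("door bot free",(268,197),.006);P("door bot hinge",(431,197),.006)
P("door top free",(260,252),.184);P("door top hinge",(500,250),.184)
P("hinge bar lo",(452,207),.03);P("hinge bar hi",(520,243),.16)
q=[onz("wrist",p,.04,o)[:2] for p in[(178,11),(145,44),(207,131),(240,108)]];print(np.array(q),np.mean(q,0))
ax=(q[2]+q[3]-q[0]-q[1])/2;print("len",np.linalg.norm(ax),np.arctan2(ax[1],ax[0]),np.linalg.norm(q[0]-q[1]))
P("can",(20,216),.13)
E
```

```text
h top [0.5997 0.0246 0.18  ]
h bot [0.6042 0.0257 0.08  ]
door bot free [0.6425 0.0041 0.006 ]
door bot hinge [0.6274 0.2359 0.006 ]
door top free [0.6402 0.004  0.184 ]
door top hinge [0.6251 0.2078 0.184 ]
hinge bar lo [0.6334 0.2543 0.03  ]
hinge bar hi [0.6273 0.2446 0.16  ]
[[ 0.4292 -0.1037]
 [ 0.4636 -0.1419]
 [ 0.5539 -0.0737]
 [ 0.5247 -0.0342]] [ 0.4929 -0.0884]
len 0.11567002899984043 0.6377995439850559 0.05148696667752793
can [ 0.6429 -0.2429  0.13  ]
```

The two views agree on the handle within 5 mm: (0.602, 0.022). I'll descend, pinch lightly and read the side force.

```bash
python3 - <<'E'
from h import *
h=np.array([.602,.022]);f=down(pi/2+.065)
manip.servo_line([*h,.20],f,vel=.2);st()
manip.servo_line([*h,.152],f,vel=.12);st("dn")
manip.command_gripper(0.0,strength=20);manip.hold(.2);st("grip")
E
```

```text
t11.2 [0.6023 0.0219 0.2008] [-3.142e+00  1.000e-03 -3.077e+00] gap0.899 F [0.2 0.6 0.3] q [-0.05  0.16  1.54  0.    1.44 -1.68]
dn t11.7 [0.6025 0.022  0.1529] [-3.142e+00  1.000e-03 -3.077e+00] gap0.902 F [ 0.5  0.3 -0.6] q [-0.05  0.2   1.59  0.    1.35 -1.68]
grip t12.5 [0.6021 0.0252 0.1527] [ 3.137e+00  1.000e-03 -3.075e+00] gap0.134 F [-1.8 14.1  3.2] q [-0.05  0.2   1.59  0.    1.35 -1.68]
```

The bar is gripped (gap 11.4 mm). The side force puts it at y ≈ 0.026, so the wrist view was right. Now I'll swing the door.

```bash
python3 - <<'E'
from h import *
y0=.065;h=np.array([.6015,.0262])
R=lambda a:np.array([[np.cos(a),-np.sin(a)],[np.sin(a),np.cos(a)]])
hinge=h+R(y0)@[.035,.21];print(hinge)
pts=[];cor=0.
for th in np.linspace(0,1.6,11)[0:]:
    a=y0-th
    p=hinge+R(a)@[-.035,-.21+cor]
    try: manip.servo_line([*p,.152],down(pi/2+a),vel=.08 if th==0 else .1)
    except manip.Unreachable as e: print("unreach",th,e);break
    o=manip.get_obs();F=R(a).T@np.array(o["force"])[:2]
    d=np.array(o["tool_pos"])[:2];pts.append(d)
    print("%.2f"%th,np.round(d-p,4),"Fdoor",np.round(F,1),"gap%.3f"%o["finger_gap"])
    if abs(F[1])>35: break
    cor+=np.clip(F[1]/4400*.6,-.003,.003)
st()
np.save("arc.npy",pts)
P=np.array(pts);A=np.c_[2*P,np.ones(len(P))];s=np.linalg.lstsq(A,(P**2).sum(1),rcond=None)[0];print("fit",s[:2],np.sqrt(s[2]+s[:2]@s[:2]),"cor",cor)
E
```

```text
[0.6227857  0.23802993]
0.00 [ 0.0003 -0.0007] Fdoor [-0.7 -3.9] gap0.130
0.16 [0.0002 0.0001] Fdoor [-0.4 -1.9] gap0.130
0.32 [0.0006 0.0005] Fdoor [-0.4  3.3] gap0.136
0.48 [0.0006 0.0004] Fdoor [0.3 2.3] gap0.132
0.64 [0.0006 0.0004] Fdoor [-0.2  2.4] gap0.134
0.80 [0.0006 0.0003] Fdoor [-0.4  1. ] gap0.131
0.96 [0.0007 0.0004] Fdoor [-0.  2.] gap0.134
1.12 [0.0008 0.0003] Fdoor [-0.8  2. ] gap0.132
1.28 [0.0007 0.0002] Fdoor [-0.2  0.4] gap0.135
1.44 [0.0009 0.    ] Fdoor [-0.5  0.3] gap0.133
1.60 [ 0.0009 -0.0002] Fdoor [-0.6  1.6] gap0.132
 t17.7 [0.4136 0.2653 0.1526] [3.14 0.   1.61] gap0.132 F [1.6 0.6 7.5] q [ 0.47 -0.1   1.9  -0.    1.34  0.43]
fit [0.62490356 0.23727771] 0.21309075540021843 cor 0.00131271228280346
```

The swing went smoothly. The arc fit gives radius 0.2131 m (0.2129 expected) and a door angle of about 1.60 rad. Next I'll release and view the cap and the base from above.

```bash
python3 - <<'E'
from h import *
manip.command_gripper(0.4);manip.hold(.1);st("rel")
p=manip.get_obs()["tool_pos"]
manip.servo_line([p[0],p[1],.26],vel=.2);st()
manip.command_gripper(1.0)
manip.reach([.509,.186,.30],down(.034));manip.hold(.3);st("cap view")
o=manip.get_obs();im=optics.capture("wrist");np.save("o2.npy",o,allow_pickle=True);save("w2.png",im)
manip.reach([.491,-.090,.25],down(.635));manip.hold(.3);st("base view")
o=manip.get_obs();im2=optics.capture("wrist");np.save("o3.npy",o,allow_pickle=True);save("w3.png",im2)
save("w23.png",np.vstack([im[:300],im2[:300]]))
E
```

```text
rel t18.1 [0.4125 0.2652 0.1516] [-3.141  0.     1.607] gap0.399 F [ 0.1  0.1 -0.2] q [ 0.47 -0.1   1.9  -0.    1.34  0.43]
 t18.8 [0.4121 0.265  0.2589] [-3.141e+00  1.000e-03  1.607e+00] gap0.396 F [ 0.4 -0.3 -0.7] q [ 0.47 -0.17  1.77 -0.    1.54  0.43]
cap view t20.3 [0.5083 0.1867 0.2997] [-3.141 -0.     1.606] gap0.999 F [ 0.4  0.7 -0.1] q [ 0.26 -0.04  1.58  0.    1.61  0.22]
base view t21.7 [ 0.4913 -0.0893  0.2501] [3.141 0.    2.207] gap0.995 F [-0.1  0.3 -0.1] q [-0.28 -0.14  1.76  0.    1.52 -0.92]
```

View pics/w23.png

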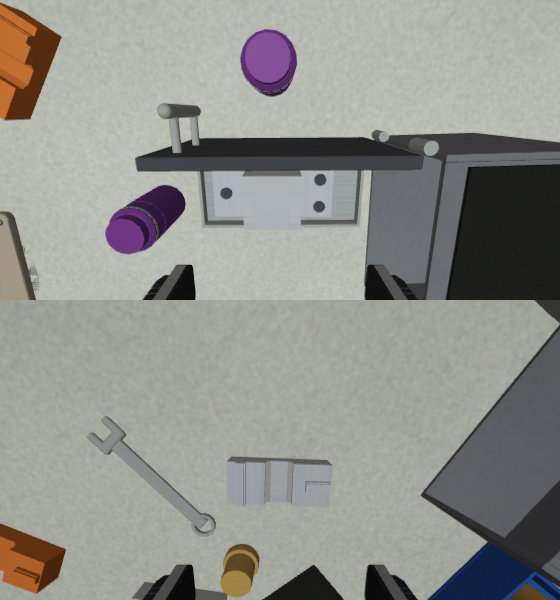

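The cap hump spans about (243–301, 170–228). Its one-screw ear is on the left and its two-screw ear is on the right, towards the hinge. The base shows its lengthwise rib on the right. I'll enlarge both for exact edges.

```bash
python3 - <<'E'
from h import *
a=cv2.imread("pics/w2.png")[155:235,195:370];b=cv2.imread("pics/w3.png")[145:220,205:360]
a=cv2.resize(a,None,fx=4.4,fy=4.4,interpolation=cv2.INTER_CUBIC);b=cv2.resize(b,None,fx=3.2,fy=3.2,interpolation=cv2.INTER_CUBIC)
print(a.shape,b.shape)
w=max(a.shape[1],b.shape[1]);pad=lambda i:cv2.copyMakeBorder(i,0,0,0,w-i.shape[1],cv2.BORDER_CONSTANT)
save("ab.png",np.vstack([pad(a),pad(b)])[:,:,::-1])
E
```

```text
(352, 770, 3) (240, 496, 3)
```

View pics/ab.png

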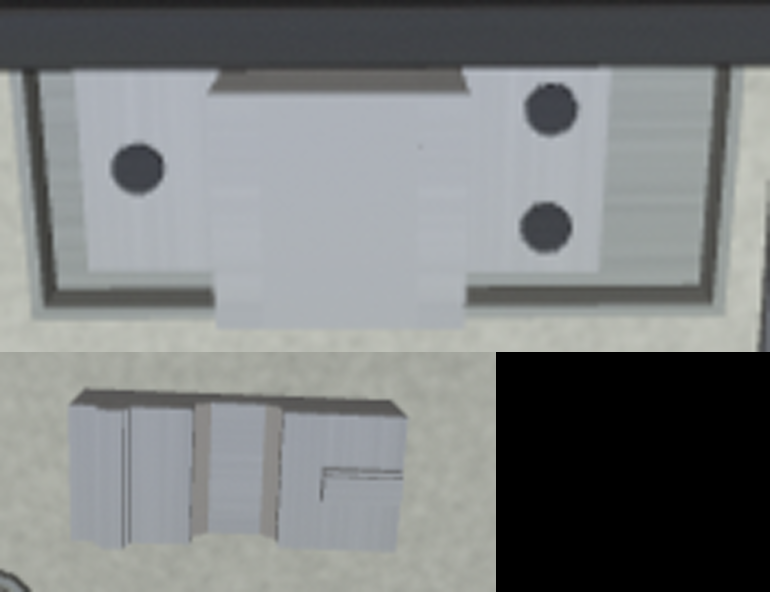

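```bash
python3 - <<'E'
from h import *
np.set_printoptions(precision=4,suppress=True)
o=np.load("o2.npy",allow_pickle=True).item()
A=lambda u,v,z:onz("wrist",(195+u/4.4,155+v/4.4),z,o)[:2]
q=np.array([A(207,94,.17),A(469,92,.17),A(464,328,.17),A(216,328,.17)]);print("hump",q,q.mean(0))
x=(q[1]+q[2]-q[0]-q[3])/2;y=(q[0]+q[1]-q[2]-q[3])/2;print(np.linalg.norm(x),np.arctan2(x[1],x[0]),np.linalg.norm(y),np.arctan2(-y[0],y[1]))
e=np.array([A(88,271,.134),A(600,271,.134)]);d=e[1]-e[0];print("ears",e,e.mean(0),np.linalg.norm(d),np.arctan2(d[1],d[0]))
s=np.array([A(137,169,.134),A(551,109,.134),A(546,227,.134)]);print("screws",s,(s[0]+(s[1]+s[2])/2)/2,s[1]-s[2])
d=(s[1]+s[2])/2-s[0];print(np.linalg.norm(d),np.arctan2(d[1],d[0]))
o=np.load("o3.npy",allow_pickle=True).item()
B=lambda u,v,z:onz("wrist",(205+u/3.2,145+(v-352)/3.2),z,o)[:2]
q=np.array([B(70,404,.04),B(406,415,.04),B(393,550,.04),B(75,541,.04)]);print("base",q,q.mean(0))
x=(q[1]+q[2]-q[0]-q[3])/2;y=(q[0]+q[1]-q[2]-q[3])/2;print(np.linalg.norm(x),np.arctan2(x[1],x[0]),np.linalg.norm(y),np.arctan2(-y[0],y[1]))
print(np.array([B(320,469,.048),B(403,474,.048)]))
E
```

```text
hump [[0.4748 0.2103]
 [0.5264 0.2126]
 [0.5284 0.1625]
 [0.4766 0.1606]] [0.5015 0.1865]
0.05174540704321834 0.04075517507840164 0.04995166387034814 0.03667019683767038
ears [[0.4423 0.159 ]
 [0.5627 0.1635]] [0.5025 0.1612] 0.12048322627002796 0.03695582224253139
screws [[0.4543 0.1843]
 [0.5481 0.2018]
 [0.5492 0.1738]] [0.5015 0.1861] [-0.0011  0.028 ]
0.09436954425755242 0.03716635477912246
base [[ 0.4288 -0.1046]
 [ 0.5262 -0.0374]
 [ 0.5544 -0.0788]
 [ 0.4581 -0.1458]] [ 0.4919 -0.0917]
0.11780291297997722 0.6060849333729594 0.05028304199666356 0.6072318114041606
[[ 0.5122 -0.0697]
 [ 0.5367 -0.0538]]
```

Sizes check out (hump 51.7×50.0 mm, ears 120.5 mm, base 117.8×50.3 mm). The cap is at (0.5015, 0.1865) with yaw 0.038, and the base at about (0.4914, -0.0920) with yaw 0.607. I'll grasp, lift and hover over the base.

```bash
python3 - <<'E'
from h import *
c=[.5015,.1865]
manip.reach([*c,.27],down(.038))
manip.servo_line([*c,.19],vel=.2)
manip.servo_line([*c,.158],vel=.06);st("dn")
manip.command_gripper(0.0,strength=50);manip.hold(.2);st("grip")
manip.servo_line([*c,.21],vel=.1);st("lift")
manip.servo_line([*c,.28],vel=.2)
b=[.4914,-.0920]
manip.reach([*b,.25],down(.6065));st("over")
manip.servo_line([*b,.125],vel=.2);manip.hold(.3);st("hover")
o=manip.get_obs();im=optics.capture("wrist");np.save("o4.npy",o,allow_pickle=True);save("w4.png",im)
s=optics.capture("scene");save("s4.png",s)
save("v4.png",np.hstack([cv2.resize(im,(400,300)),cv2.resize(s[180:300,180:340],(400,300),interpolation=cv2.INTER_CUBIC)]))
E
```

```text
dn t24.1 [0.5014 0.1865 0.1579] [-3.141  0.     1.609] gap1.001 F [ 1.3 -0.9  0.2] q [0.26 0.02 1.78 0.   1.35 0.22]
grip t24.7 [0.5019 0.1866 0.1587] [ 3.141 -0.     1.609] gap0.600 F [-0.3  0.2  6.4] q [ 0.26  0.02  1.78 -0.    1.35  0.22]
lift t25.3 [0.5012 0.1864 0.2093] [-3.141  0.     1.609] gap0.598 F [-0.1  0.8 -3.5] q [ 0.26 -0.02  1.72 -0.    1.44  0.22]
over t26.9 [ 0.491  -0.0913  0.2489] [-3.141e+00 -2.000e-03  2.177e+00] gap0.594 F [ 0.2  0.2 -3.5] q [-0.29 -0.14  1.76  0.    1.52 -0.89]
hover t28.0 [ 0.4921 -0.0922  0.1262] [3.140e+00 2.000e-03 2.177e+00] gap0.604 F [-0.4 -0.6 -3.4] q [-0.29 -0.04  1.9  -0.    1.28 -0.89]
```

View pics/v4.png

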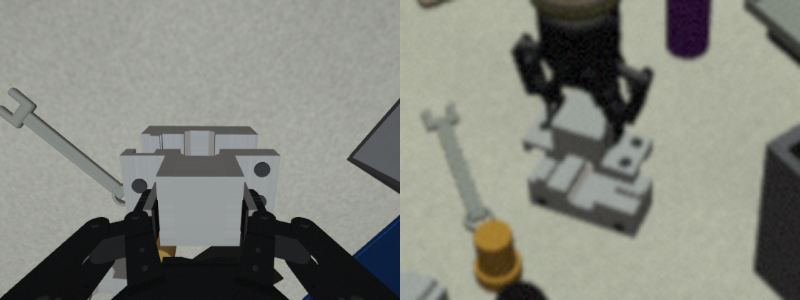

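The cap is held (3.5 N weight). Its two-screw ear, at (630,150) in the right panel, is over the lengthwise rib. I'll descend under force watch.

```bash
python3 - <<'E'
from h import *
b=[.4914,-.0920]
manip.servo_line([*b,.094],vel=.1);st()
for z in [.090,.088,.086,.084,.082,.081,.080]:
    manip.servo_line([*b,z],vel=.03);st("%.3f"%z)
    if manip.get_obs()["force"][2]>12: print("contact");break
E
```

```text
t28.6 [ 0.4909 -0.0919  0.0936] [-3.141e+00 -1.000e-03  2.177e+00] gap0.599 F [ 0.2 -0.9 -3. ] q [-0.29 -0.    1.92 -0.    1.22 -0.89]
0.090 t28.8 [ 0.4916 -0.0921  0.0903] [3.141 0.    2.177] gap0.600 F [-0.1  0.2 -2.5] q [-0.29  0.    1.93  0.    1.21 -0.89]
0.088 t29.1 [ 0.4913 -0.092   0.088 ] [-3.142 -0.     2.177] gap0.600 F [-0.6  0.  -3. ] q [-0.29  0.    1.93 -0.    1.21 -0.89]
0.086 t29.3 [ 0.4912 -0.092   0.0858] [-3.141 -0.     2.177] gap0.603 F [ 0.1  0.2 -3. ] q [-0.29  0.01  1.93 -0.    1.21 -0.89]
0.084 t29.6 [ 0.4913 -0.092   0.0838] [-3.141 -0.     2.177] gap0.602 F [ 0.1 -0.6 -3.7] q [-0.29  0.01  1.93  0.    1.2  -0.89]
0.082 t29.8 [ 0.4912 -0.092   0.0818] [-3.141 -0.     2.177] gap0.601 F [-0.8 -0.4 -3.7] q [-0.29  0.01  1.93 -0.    1.2  -0.89]
0.081 t30.1 [ 0.4913 -0.092   0.0809] [-3.142 -0.     2.177] gap0.602 F [ 0.5 -0.5 -2.2] q [-0.29  0.01  1.93  0.    1.2  -0.89]
0.080 t30.3 [ 0.4916 -0.0921  0.0807] [3.141 0.    2.177] gap0.600 F [-3.9  0.7  5.6] q [-0.29  0.01  1.93 -0.    1.19 -0.89]
```

There was no contact until TCP z = 0.0807, exactly the seated height, so the ribs are in the slots. Now I'll release, back off and check.

```bash
python3 - <<'E'
from h import *
manip.command_gripper(0.9);manip.hold(.2);st("rel")
manip.servo_line([.4914,-.0920,.24],vel=.15);st()
manip.reach([.33,.05,.33],down(.3));manip.hold(.5);st("away")
im=optics.capture("top");s=optics.capture("scene");save("t5.png",im);save("s5.png",s)
save("v5.png",np.hstack([cv2.resize(im[60:270,150:430],(400,300),interpolation=cv2.INTER_CUBIC),cv2.resize(s[170:380,150:430],(400,300),interpolation=cv2.INTER_CUBIC)]))
E
```

```text
rel t30.9 [ 0.4914 -0.092   0.08  ] [-3.142 -0.     2.177] gap0.897 F [ 0.1 -0.   0.1] q [-0.29  0.02  1.93  0.    1.19 -0.89]
 t32.1 [ 0.4908 -0.0918  0.2388] [-3.140e+00 -2.000e-03  2.177e+00] gap0.898 F [-0.2 -0.4 -0.2] q [-0.29 -0.14  1.78 -0.    1.5  -0.89]
away t33.6 [0.3301 0.0499 0.3299] [-3.141 -0.     1.871] gap0.897 F [-1.1  0.8 -0.4] q [-0.   -0.65  1.99 -0.    1.8  -0.3 ]
```

View pics/v5.png

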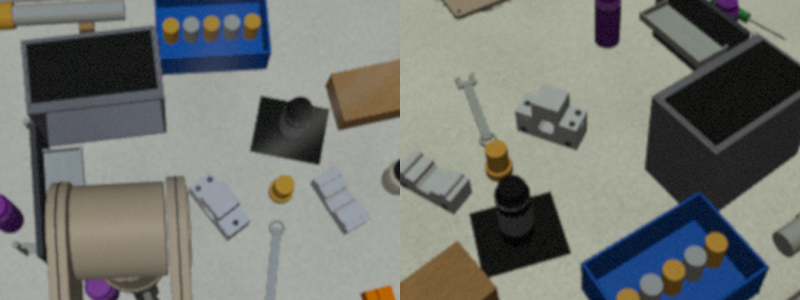

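The cap sits flush on the right half, at (550,115) in the right panel. The can stands on the mat at (515,210), and the door is open. I'm handing in.

```bash
python3 -c "
from h import *
st();manip.close_job()"
```

```text
t33.7 [0.3301 0.0499 0.33  ] [-3.141 -0.     1.871] gap0.901 F [-0.2  0.8  0. ] q [-0.   -0.65  1.99 -0.    1.8  -0.3 ]
the job is handed in; nothing more can be done
```

The job is done and handed in at 33.7 s of the 72 s allowed. `close_job` reports no verdict, so the results below are my own checks.

- **Can:** it stands upright and released on the mat, aimed at the mat's measured centre. The last pictures confirm it is there.
- **Door:** I swung it by its handle to about 1.60 rad. The handle's arc fitted a radius of 213.1 mm (212.9 mm expected), side forces stayed under 4 N, and it was left open.
- **Cap:** it is on the half with one cross rib and one lengthwise rib, with the two-screw ear over the lengthwise rib. Going down it touched nothing until the tool centre was 80.7 mm up, which is the fully seated height. The last picture shows no gap.
- **Bystanders:** the other lower half, the collar, the wrench and the purple cans look undisturbed in the final views. I judged that by eye and did not measure it.

**Disagreement:** the top and wrist cameras differed by about 5 mm in y, and by up to 8 mm in x on the base. The side force when pinching the handle agreed with the wrist camera, so I used its close-ups for the cap and base. The can and mat positions came from the top camera, where the tolerance is several centimetres.

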